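Clip the drilled tag onto the sloping work rest

ROBOT

A 6-joint arm with a two-finger parallel gripper is mounted at the origin on the work surface. World frame = base frame: x ahead of the robot, y to its left, z up, the work surface at z = 0. Lengths are in m, angles in degrees, forces in N, time in s.
With the tool pointing down it reaches from about 0.3 to 0.75 m from the base axis. Payload 8.5 kg.
Tool frame: the origin (TCP) lies at the very end of the fingers, on their centre line; the grasp point (between the pads) lies 19 mm behind it; z points along the fingers, y is the line along which they close (so a half turn about z gives the same grasp; the last joint's range is limited). The gripper opens to 85 mm and grips with 20 to 120 N. Pads are 22 mm wide; open, the fingers measure 114 mm over their backs; the gripper's body (76 mm by 85 mm) begins 54 mm behind the grasp point. The pads swing forward as they close: fully open they stand 13 mm farther back than shut.
Start: joints at [-76.278, 21.807, 74.336, -0, 83.858, -12.336], TCP at [0.242, -0.494, 0.231] pointing down, gripper open.
Joint ranges: [-178.18, 178.18], [-50.72, 133.34], [12.68, 142.11], [-81.47, 261.47], [9.98, 163.14], [-165.26, 165.26]. Speed limits (degrees/s): [136.94, 136.94, 180, 180, 180, 180].

INTERFACE

Orientations are given as a 3x3 rotation matrix whose columns are the frame's x, y, z axes.
In Python, from rig import * gives the robot as it stands. The module is installed in compiled form; this text tells all that it offers.
- The arm moves only by the shell command python3 -m pendant 'ROWS' [OPENING] [FORCE]. ROWS is JSON, a list of rows, each a list of 2 entries, a list of its own where there are three numbers: the shift along the tool's x, y, z as a fraction of full scale, then the turn, a rotation vector about the tool's x, y, z as a fraction of full scale. A call has 1 to 8 rows; each row shifts and turns the commanded pose from where the row before left it, along the tool's axes as they then stand; what a row does not reach is not made up. Full scale, the value 1, is 40 mm for a shift and 5 degrees for a turn. A row lasts 1/8 s, in which the tool goes at most 62.5 mm and 10.7 degrees, less where a joint would pass 70% of its speed; a pose out of reach is approached as far as the arm can. A call with a number of a shift or a turn outside -1 to 1 is refused whole. A call with a gripper value outside its range is refused whole. OPENING is the opening, from 0 (shut) to 1 (fully open), set as the call begins (- or left out, the last holds). The fingers move at their own pace and stop on an object; FORCE is the grip in N (left out, the last holds). Time passes only in rows, so rows that do not move let the fingers close. It gives the time, the measured TCP pose, the force, the opening and the grip force at its end, in the units of the state.
- observe(): the state, without advancing time (a new reading comes with each control period).
- get_image(name): name is "scene" or "top" or "wrist"; returns a dict with "img" (480x640x3 uint8, blue, green, red), "range_z" (480x640 float32, m along the optical axis (not along the pixel's ray), 0 where there is no reading), "camera_matrix" (3x3 intrinsics, pixels), "eye" and "rotation" of the camera in the world. Camera axes: x right, y down, z forward; pixel columns grow to the right and rows downward; lengths in m; the calibration is good to about 2 mm. A picture is of the moment at which its call begins.
- close_job(): hands the job in; it is judged then, once.
Trained networks look in the newest picture that a camera, given by its name, has taken for a name from the list of things; names that differ only in an ending like _2 or _b are one class to them, and where a whole thing is asked for, a point or a joint stands for the part that bears it (a point fixed in the world has none). Each returns a list of dicts, best first, with "conf" (0 to 1); they miss things now and then, are a little off and sometimes report something else, mostly with a low value. They report only what shows in the picture. A call takes as long as a camera call. They do not tell look-alikes from the thing itself.
- regions_of(camera, query): "mask" (480x640 bool, what is visible of it).
- landmark_of(camera, query): "point" ([x, y, z] in m, in world coordinates, good to about 4 mm: a listed point, or the origin of a listed thing).
The state is a dict: "time_s": time; "q": joint angles; "qvel": joint speeds; "joint_efforts": joint torques, N m; "position": TCP position; "tool_rot": TCP orientation; "ft_force": force on the tool from outside, world axes, zero at the start; "wrist_torque": the same for the moment, N m; "grip_width": finger opening in m; "gripper_force": force on a finger pad.
Only numpy, scipy, OpenCV 4.12 (cv2) and the standard library are available. Lean on these libraries where they do the work, as an engineer would, in place of code of your own. Each camera call takes 0.05 s, during which the arm holds its last target. There are 200 camera calls.

TASK

Lift the spring clip on the sloping work rest until it stays up, then slide the drilled white tag down the slope beneath it, fully home against the stop, flat, straight between the guides and with its drilled end uppermost. Then lower the clip so that it holds the tag, and let go. Do not disturb the other two blanks, the can of pliers or the glue bottle.

Things in the scene. Friction and masses are not known exactly. Their poses are not given: they have to be found in the camera images.
- bed: wooden bed of the work rest: flat board sloping 30 degrees, low end nearest the robot, so it faces the robot. Origin: on its surface and centre line at the face of the steel stop, 42 mm above the table. x points up the slope, y across, z straight out of the surface. Board: x -30 to 150 mm, y -55 to 55 mm. Stop: x -5 to 0, 8 mm high, 56 mm wide. Nothing stands on it above x = 50 mm.
- guides (a point): mid-point between the two steel side guides, on the bed's surface 11 mm up the slope from the stop face. The guides are 6 mm high, 6 mm thick and run from the stop 22 mm up the slope, with 44 mm between them (bed y -22 to 22).
- clip (a joint): angle of the spring clip, rad. 0 = down with its toe on the bare bed (as at the start); about 0.17 = down on the 8 mm tag; 0.85 = fully up, on its stop. Over-centre spring: below 0.5 it pulls the clip down (about 3 N at the bar at 0.17, 4 N at 0), above 0.5 it pushes it up and keeps it up (about 3 N at 0.85).
- clip_bar (a point): middle of the clip's finger bar: black, round, 10 mm diameter, 28 mm long, along the bed's y, 22 mm above the free end of the clip's steel arm; can be pinched by its ends or its sides. At joint 0 it is 49 mm up the slope and 14 mm out from the pivot and swings round it on a 51 mm radius; fully up it is 10 mm up the slope from the stop, 58 mm out from the bed.
- clip_pivot (a point): the clip's pivot, 12 mm down the slope from the stop face, 12 mm out from the bed; its axis is the bed's y, between two lugs 17 mm high. The clip rises by turning from up-slope towards the bed's outward normal. Its arm is 16 mm wide, 3 mm thick; its toe, 46 mm from the pivot, presses on the tag 34 mm from the stop.
- tag_center (a point): centre (half-way up) of the drilled tag: a white ceramic oblong plate, 90 mm long (its x), 40 mm wide (its y), 8 mm thick (its z), 70 g, with a 12 mm hole near its +x end. It starts lying flat on the leather mat, whose top is 2 mm above the table. Home, its centre is 45 mm up the slope from the stop and 4 mm out from the bed.
- tag_hole (a point): centre of the hole in the drilled tag, 33 mm from its centre towards +x: the end that must be uppermost
- tile_center (a point): centre of a plain white square blank, 46 x 46 x 8 mm, flat on the mat; leave alone
- disc_center (a point): centre of a plain white round blank, 48 mm diameter, 8 mm thick, flat on the mat; leave alone
- can_center (a point): a red open can, 88 mm diameter, 95 mm high, with plier handles standing out of it up to 172 mm above its foot; the point is on its axis, half-way up the can (47 mm above its foot); leave alone
- glue_center (a point): a small white glue bottle, 38 mm diameter, 85 mm high; the point is its centre, half-way up; leave alone
Not all that is in view belongs to the job. Leave any green look-alike of the part that bears tag_center alone. What is shaped like the part that bears bed but turquoise is not meant.

How it is judged (in metres and radians):
On the way, in this order (a step that is already met when the one before it is completed fails the run):
1. the clip is lifted and up (above 0.7 rad) (value of joint clip above 0.7 rad), for 0.2 s.
2. with the clip up, the tag is home against the stop, drilled end uppermost (x of tag_center in the frame of bed between 0.041 and 0.049 m and y of tag_center in the frame of bed between -0.005 and 0.005 m and z of tag_center in the frame of bed between 0.001 and 0.007 m and x of tag_hole in the frame of bed above 0.07 m and angle between the x axis of tag_center and the x axis of bed, either way round below 0.12 rad and angle between the z axis of tag_center and the z axis of bed, either way round below 0.08 rad and value of joint clip above 0.6 rad), for 0.2 s.
3. the clip is down and presses on the tag (value of joint clip between 0.1 and 0.24 rad and contact force between clip and tag above 0.5 N), for 0.2 s.
At the end, for the whole second after the job is handed in: The tag lies flat on the bed (within 0.08 rad), straight within 0.12 rad, centred within 5 mm, its lower end within 4 mm of the stop, drilled end uppermost; the clip is down on it (joint 0.10 to 0.24 rad) pressing with more than 0.5 N; all at rest (all of step 3 and x of tag_center in the frame of bed between 0.041 and 0.049 m and y of tag_center in the frame of bed between -0.005 and 0.005 m and z of tag_center in the frame of bed between 0.001 and 0.007 m and x of tag_hole in the frame of bed above 0.07 m and angle between the x axis of tag_center and the x axis of bed, either way round below 0.12 rad and angle between the z axis of tag_center and the z axis of bed, either way round below 0.08 rad and velocity of joint clip between -0.1 and 0.1 rad/s and linear speed of tag below 0.02 m/s); the robot touches nothing.
It fails at once if a plain blank is shifted more than 20 mm (distance of any of tile_center, disc_center from where it was at the start of the episode above 0.02 m).
It fails at once if the can or the glue bottle is shifted more than 20 mm or tipped (distance of any of can_center, glue_center from where it was at the start of the episode above 0.02 m or angle between any of can_center, glue_center's own z axis and vertical above 0.3 rad).
It also fails if it takes over 72 s, if anything falls off the work surface, if the arm or the gripper's body presses on something with over 40 N, if the wrist force passes 120 N, or if a joint passes its speed limit or range.

## Working session

There is one attempt and no reset: what is moved stays moved. The work goes in short steps, Python scripts to look and compute and a shell command to move; the robot and the scene stay as the last step left them, time stands still between calls to the robot, and variables do not carry over. Pictures are saved under pics/ and viewed, at most 10 in all, crops included, and the job is handed in when it is done.

```bash
mkdir -p pics; cat > h.py <<'E'
from rig import *
import numpy as np, cv2
def px(d,p):
    c=np.array(d["rotation"]).T@(np.array(p)-np.array(d["eye"])); k=np.array(d["camera_matrix"])@c
    return (k[:2]/k[2]).round(0)
def pts(d,m):
    z=d["range_z"]; v,u=np.nonzero(m&(z>0)); K=np.array(d["camera_matrix"]); zz=z[v,u]
    c=np.stack([(u-K[0,2])/K[0,0]*zz,(v-K[1,2])/K[1,1]*zz,zz],1)
    return c@np.array(d["rotation"]).T+np.array(d["eye"])
E
python3 - <<'E'
from h import *
np.set_printoptions(precision=4,suppress=True)
s=observe(); print(s["time_s"],s["position"],s["tool_rot"])
ims=[]
for c in("scene","top"):
    d=get_image(c); ims.append(d["img"]); print(c,d["eye"])
    for q in "bed guides clip_bar clip_pivot tag_center tag_hole tile_center disc_center can_center glue_center".split():
        for r in landmark_of(c,q)[:3]: print(c,q,round(r["conf"],2),np.array(r["point"]),px(d,r["point"]))
    cv2.imwrite(f"pics/{c}0.png",d["img"])
E
```

```text
0.0 [ 0.2415 -0.4938  0.2307] [[ 0.8983  0.4393 -0.0004]
 [ 0.4393 -0.8983  0.0014]
 [ 0.0003 -0.0014 -1.    ]]
scene [ 1.2279 -0.292   0.5278]
scene bed 0.56 [0.5843 0.1674 0.0414] [381. 237.]
scene bed 0.55 [0.3737 0.3766 0.0443] [404. 180.]
scene guides 0.78 [0.5968 0.166  0.0471] [384. 238.]
scene guides 0.77 [0.3818 0.3703 0.0473] [404. 180.]
scene clip_bar 0.55 [ 0.6308 -0.1968  0.0108] [218. 315.]
scene clip_bar 0.52 [0.3958 0.3679 0.0821] [408. 170.]
scene clip_bar 0.49 [0.5985 0.1586 0.0834] [382. 224.]
scene clip_pivot 0.79 [0.569  0.1721 0.0443] [379. 232.]
scene tag_center 0.69 [ 0.4173 -0.0215  0.0464] [267. 220.]
scene tag_center 0.68 [ 0.6325 -0.197   0.0088] [218. 316.]
scene tag_center 0.55 [ 0.5926 -0.0677  0.0072] [278. 284.]
scene tag_hole 0.9 [ 0.6003 -0.0306  0.0074] [298. 281.]
scene tag_hole 0.58 [ 0.6496 -0.174   0.0111] [233. 317.]
scene tile_center 0.63 [ 0.4663 -0.1541  0.0056] [217. 262.]
scene disc_center 0.85 [ 0.5475 -0.3442  0.0054] [124. 314.]
scene can_center 0.62 [ 0.7694 -0.0414  0.0501] [334. 319.]
scene glue_center 0.86 [ 0.4151 -0.0241  0.0488]
[... 386 characters left out ...]
1] [124. 339.]
top clip_pivot 0.88 [0.3636 0.3831 0.0516] [120. 354.]
top clip_pivot 0.77 [0.568  0.1694 0.0489] [236. 251.]
top clip_pivot 0.68 [ 0.4625 -0.1564  0.0105] [398. 308.]
top tag_center 0.65 [ 0.5921 -0.0656  0.0074] [354. 245.]
top tag_center 0.56 [ 0.6334 -0.1992  0.008 ] [418. 226.]
top tag_hole 0.91 [ 0.599  -0.0334  0.0062] [338. 241.]
top tag_hole 0.6 [ 0.6522 -0.1755  0.0077] [407. 217.]
top tile_center 0.71 [ 0.4609 -0.1572  0.0079] [399. 309.]
top tile_center 0.64 [0.5929 0.1674 0.0483] [238. 239.]
top disc_center 0.76 [ 0.5496 -0.3393  0.0006] [486. 268.]
top can_center 0.83 [ 0.7683 -0.0396  0.0502] [343. 156.]
top glue_center 0.77 [ 0.4166 -0.024   0.0426] [333. 330.]
```

```bash
python3 - <<'E'
import cv2,numpy as np
t=cv2.imread("pics/top0.png")
cv2.imwrite("pics/a.png",cv2.resize(t[120:400,90:520],(800,521),interpolation=cv2.INTER_CUBIC))
E
```

```text
(no output)
```

View pics/a.png

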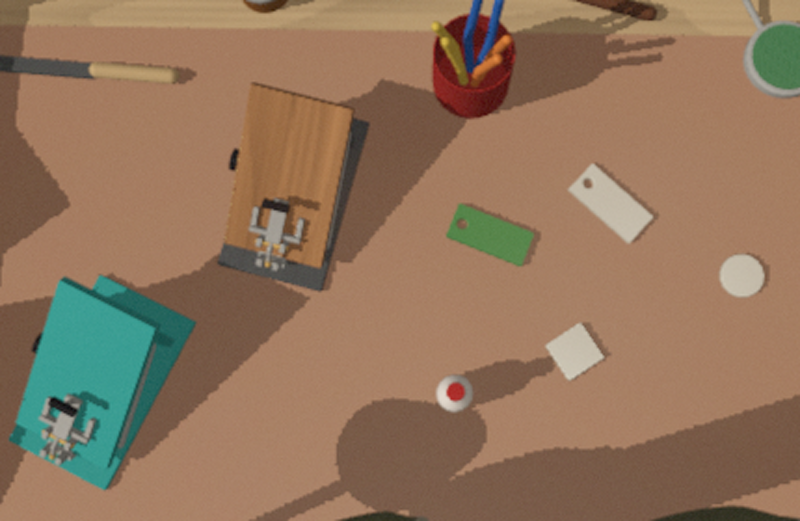

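View pics/scene0.png

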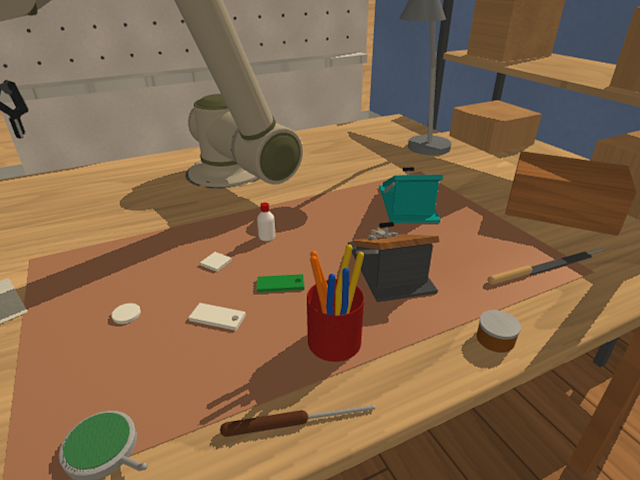

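The candidates for the tag are the white drilled plate at top px (418,226), with its hole at (407,217), and the green one at (354,245). White is the one meant. For the bed, the wooden one at (240,243) is meant and the turquoise one at (126,347) is not. The enlarged crop confirms both. Next I'll measure them precisely.

```bash
python3 - <<'E'
from h import *
np.set_printoptions(precision=4,suppress=True)
d=get_image("top")
for r in regions_of("top","tag_center")[:3]:
    p=pts(d,r["mask"]); 
    rc=cv2.minAreaRect((p[:,:2]*1000).astype(np.float32)); print("tag",r["conf"],len(p),rc,np.median(p[:,2]))
for r in regions_of("top","bed")[:3]:
    p=pts(d,r["mask"]); print("bed",r["conf"],len(p),p.mean(0))
# wooden plane by colour-free: points near slope
K=np.ones((480,640),bool); P=pts(d,K)
m=(P[:,0]>.54)&(P[:,0]<.76)&(P[:,1]>.07)&(P[:,1]<.25)&(P[:,2]>.02)
Q=P[m]; rng=np.random.default_rng(0); best=0
for i in range(500):
    a=Q[rng.choice(len(Q),3,False)]; n=np.cross(a[1]-a[0],a[2]-a[0]); n/=np.linalg.norm(n)+1e-12
    k=abs((Q-a[0])@n)<.002
    if k.sum()>best: best=k.sum();kk=k
for _ in range(3):
    c=Q[kk].mean(0); n=np.linalg.svd(Q[kk]-c)[2][2]; n*=np.sign(n[2]); kk=abs((Q-c)@n)<.0025
print("plane n",n,"tilt",np.degrees(np.arccos(n[2])),"c",c,kk.sum(),len(Q))
x=-np.array([n[0],n[1],0]); x/=np.linalg.norm(x)
up=np.cross(np.cross(n,x),n); up/=np.linalg.norm(up); y=np.cross(n,up)
L=(Q[kk]-c)@np.stack([up,y],1)
rc=cv2.minAreaRect((L*1000).astype(np.float32)); print("rect",rc,"yaw by normal",np.degrees(np.arctan2(up[1],up[0])))
print("box world",c+cv2.boxPoints(rc)/1000@np.stack([up,y]))
# clip-top points above plane
h=(Q-c)@n
for lo,hi in((.004,.012),(.012,.022),(.022,.04)):
    k=(h>lo)&(h<hi); print(lo,k.sum(), ((Q[k]-c)@np.stack([up,y],1)).mean(0) if k.any() else "")
E
```

```text
tag 0.92 771 ((592.0166625976562, -65.39347076416016), (87.51553344726562, 43.34687042236328), 68.30606079101562) 0.009953667088994589
tag 0.55 849 ((630.8944091796875, -201.32118225097656), (90.52912139892578, 46.742698669433594), 48.559940338134766) 0.009672668343532642
bed 0.57 4940 [0.4263 0.3489 0.0748]
bed 0.56 5002 [0.6367 0.1526 0.0738]
plane n [-0.4841  0.1228  0.8664] tilt 29.960922497662644 c [0.6433 0.1523 0.0765] 3589 5147
rect ((-13.888999938964844, 0.1767425537109375), (190.79043579101562, 110.59175109863281), 0.32498040795326233) yaw by normal -14.239426344193895
box world [[0.5648 0.2289 0.0217]
 [0.5381 0.1216 0.022 ]
 [0.6986 0.082  0.1173]
 [0.7253 0.1893 0.117 ]]
0.004 333 [-0.0495 -0.0002]
0.012 149 [-0.0854 -0.0007]
0.022 75 [-0.0311 -0.0005]
```

```bash
cat >> h.py <<'E'
from scipy.spatial.transform import Rotation as Ro
yaw=np.radians(-14.0); C,S=np.cos(yaw),np.sin(yaw); t=np.radians(30)
bx=np.array([C*np.cos(t),S*np.cos(t),np.sin(t)]); bz=np.array([-C*np.sin(t),-S*np.sin(t),np.cos(t)]); by=np.cross(bz,bx)
B=np.stack([bx,by,bz],1); O=np.array([.5855,.1665,.042])
RB=np.stack([bx,-by,-bz],1)
def bed(p): return O+B@(np.array(p)/1000)
def tobed(p): return B.T@(np.array(p)-O)*1000
def go(p,R):
    s=observe(); R0=np.array(s["tool_rot"]); rv=Ro.from_matrix(R0.T@R).as_rotvec(degrees=True)
    d=np.array(p)-np.array(s["position"])
    print("t",s["time_s"],"pos",np.round(s["position"],4),"bed",tobed(s["position"]).round(1))
    print("rot units",(rv/5).round(2),"| shift units in goal axes",(R.T@d/.04).round(2),"now axes",(R0.T@d/.04).round(2))
E
python3 -c "
from h import *
go(bed([37,0,90]),RB)"
```

```text
t 1.25 pos [ 0.2416 -0.4941  0.2313] bed [ -55.9 -724.2  250.9]
rot units [-2.1   5.75  7.82] | shift units in goal axes [  2.32 -18.1    4.02] now axes [ 14.73 -11.27   2.32]
```

```bash
R='[[0,0,0],[-0.26,0.72,0.98]]'; python3 -m pendant '[[[0,0,0],[-0.26,0.72,0.98]],[[0,0,0],[-0.26,0.72,0.98]],[[0,0,0],[-0.26,0.72,0.98]],[[0,0,0],[-0.26,0.72,0.98]],[[0,0,0],[-0.26,0.72,0.98]],[[0,0,0],[-0.26,0.72,0.98]],[[0,0,0],[-0.26,0.72,0.98]],[[0,0,0],[-0.26,0.72,0.98]]]' 1
python3 -m pendant '[[[0,-0.8,0],[0,0,0]],[[0,-0.8,0],[0,0,0]],[[0,-0.8,0],[0,0,0]],[[0,-0.8,0],[0,0,0]],[[0,-0.8,0],[0,0,0]],[[0,-0.8,0],[0,0,0]],[[0,-0.8,0],[0,0,0]],[[0,-0.8,0],[0,0,0]]]'
python3 -c "
from h import *
go(bed([37,0,90]),RB)"
```

```text
time_s: 2.25
position: [0.2415, -0.4942, 0.2315]
tool_rot: [[0.838, -0.246, 0.487], [-0.214, -0.969, -0.121], [0.502, -0.002, -0.865]]
ft_force: [0.4, 0.0, -0.3]
grip_width: 0.0855
gripper_force: 0.0
time_s: 3.25
position: [0.3038, -0.2448, 0.2319]
tool_rot: [[0.84, -0.243, 0.486], [-0.211, -0.97, -0.12], [0.5, -0.001, -0.866]]
ft_force: [-0.6, -0.7, 0.8]
grip_width: 0.0857
gripper_force: 0.0
t 3.25 pos [ 0.3038 -0.2448  0.2319] bed [ -55.5 -467.2  251.4]
rot units [-0.01 -0.   -0.02] | shift units in goal axes [  2.31 -11.68   4.03] now axes [  2.29 -11.68   4.04]
```

```bash
python3 -m pendant '[[[0.1,-0.8,0],[0,0,0]],[[0.1,-0.8,0],[0,0,0]],[[0.1,-0.8,0],[0,0,0]],[[0.1,-0.8,0],[0,0,0]],[[0.1,-0.8,0],[0,0,0]],[[0.1,-0.8,0],[0,0,0]],[[0.1,-0.8,0],[0,0,0]],[[0.1,-0.8,0],[0,0,0]]]'
python3 -m pendant '[[[0.2,-0.8,0.2],[0,0,0]],[[0.2,-0.8,0.4],[0,0,0]],[[0.2,-0.8,0.5],[0,0,0]],[[0.2,-0.8,0.5],[0,0,0]],[[0.2,-0.8,0.6],[0,0,0]],[[0.2,-0.8,0.6],[0,0,0]],[[0.2,-0.48,0.6],[0,0,0]],[[0.1,0,0.6],[0,0,0]]]'
python3 - <<'E'
from h import *
np.set_printoptions(precision=1,suppress=True)
go(bed([37,0,14]),RB)
for c in("wrist","top"):
    d=get_image(c); cv2.imwrite(f"pics/{c}1.png",d["img"])
    for q in "bed guides clip_bar clip_pivot".split():
        for r in landmark_of(c,q)[:2]: print(c,q,round(r["conf"],2),tobed(r["point"]),px(d,r["point"]))
E
```

```text
time_s: 4.25
position: [0.393, -0.003, 0.2487]
tool_rot: [[0.839, -0.243, 0.487], [-0.211, -0.97, -0.12], [0.501, -0.002, -0.865]]
ft_force: [0.1, -1.1, -0.2]
grip_width: 0.0856
gripper_force: 0.0
time_s: 5.25
position: [0.5731, 0.1702, 0.1396]
tool_rot: [[0.84, -0.241, 0.486], [-0.21, -0.971, -0.119], [0.501, -0.002, -0.866]]
ft_force: [0.1, 0.1, -0.1]
grip_width: 0.0851
gripper_force: 0.0
t 5.25 pos [0.6 0.2 0.1] bed [37.6  0.6 90.9]
rot units [-0. -0. -0.] | shift units in goal axes [-0.   0.   1.9] now axes [-0.   0.   1.9]
wrist bed 0.71 [-1.2 -3.7  1.6] [328. 296.]
wrist guides 0.67 [10.3  1.2 -4.9] [321. 278.]
wrist clip_bar 0.64 [34.7  1.4 28.2] [321. 265.]
wrist clip_pivot 0.63 [-13.5   0.3  11.5] [322. 318.]
top bed 0.76 [ 0.9 -0.7 -2.8] [240. 242.]
top bed 0.58 [-220.1  152.2  129. ] [125. 348.]
top guides 0.82 [10.5  1.7  0.9] [239. 238.]
top guides 0.7 [-208.5  152.   124.9] [127. 342.]
top clip_bar 0.79 [35.6  1.5 25.9] [238. 230.]
top clip_pivot 0.94 [-13.6  -2.   11.3] [237. 251.]
top clip_pivot 0.68 [-227.6  157.7  138.7] [120. 353.]
```

View pics/wrist1.png

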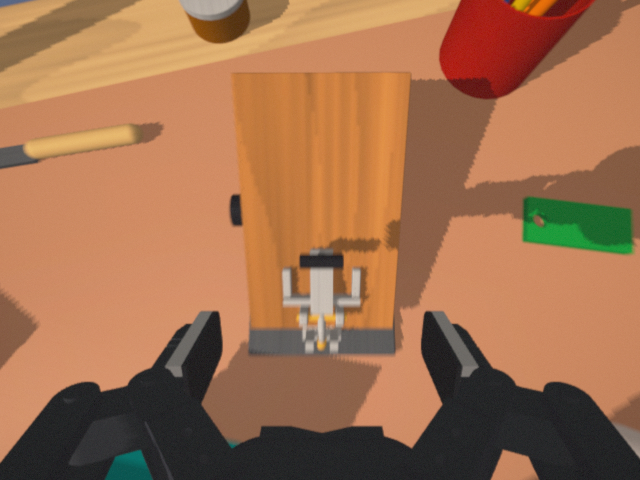

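The wrist view shows the clip bar at (322,261), centred on the board and in line with the gripper. I'll descend and pinch the bar by its ends.

```bash
python3 -m pendant '[[[-0.01,0,0.4],[0,0,0]],[[-0.01,0,0.4],[0,0,0]],[[0,0,0.4],[0,0,0]],[[0,0,0.4],[0,0,0]],[[0,0,0.3],[0,0,0]],[[0,0,0],[0,0,0]]]'
python3 -m pendant '[[[0,0,0],[0,0,0]],[[0,0,0],[0,0,0]],[[0,0,0],[0,0,0]],[[0,0,0],[0,0,0]],[[0,0,0],[0,0,0]],[[0,0,0],[0,0,0]],[[0,0,0],[0,0,0]],[[0,0,0],[0,0,0]]]' 0 30
```

```text
time_s: 6.5
position: [0.6084, 0.1597, 0.0728]
tool_rot: [[0.84, -0.243, 0.484], [-0.211, -0.97, -0.12], [0.499, -0.001, -0.867]]
ft_force: [-0.1, 0.5, -0.5]
grip_width: 0.0854
gripper_force: 0.0
time_s: 7.5
position: [0.6088, 0.1615, 0.0748]
tool_rot: [[0.839, -0.241, 0.488], [-0.21, -0.971, -0.117], [0.502, -0.004, -0.865]]
ft_force: [-0.5, 8.7, 1.9]
grip_width: 0.027
gripper_force: 29.8
```

```bash
python3 -m pendant '[[[-0.04,-0.04,-0.12],[0,0,0]],[[-0.05,0,-0.12],[0,0,0]],[[-0.065,0,-0.11],[0,0,0]],[[-0.075,0,-0.1],[0,0,0]],[[-0.085,0,-0.095],[0,0,0]],[[-0.095,0,-0.085],[0,0,0]],[[-0.1,0,-0.075],[0,0,0]],[[-0.11,0,-0.065],[0,0,0]]]'
python3 - <<'E'
from h import *
np.set_printoptions(precision=1,suppress=True)
go(bed([14,0,46]),RB)
for c in("wrist","top"):
    d=get_image(c); cv2.imwrite(f"pics/{c}2.png",d["img"])
    for q in "clip_bar clip_pivot".split():
        for r in landmark_of(c,q)[:2]: print(c,q,round(r["conf"],2),tobed(r["point"]),px(d,r["point"]))
E
```

```text
time_s: 8.5
position: [0.5729, 0.1706, 0.0886]
tool_rot: [[0.839, -0.243, 0.486], [-0.211, -0.97, -0.12], [0.501, -0.002, -0.865]]
ft_force: [3.2, 3.3, 0.6]
grip_width: 0.0266
gripper_force: 30.0
t 8.5 pos [0.6 0.2 0.1] bed [11.8  0.9 47. ]
rot units [-0. -0. -0.] | shift units in goal axes [0.1 0.  0. ] now axes [0.1 0.  0. ]
wrist clip_bar 0.67 [16.8  3.4 58.3] [316. 316.]
top clip_bar 0.59 [14.9  2.3 55.2] [231. 245.]
top clip_bar 0.59 [-183.6  146.   155.2] [124. 339.]
top clip_pivot 0.61 [-229.1  159.2  137.5] [119. 354.]
top clip_pivot 0.57 [-11.9  -0.4  10.5] [236. 250.]
```

```bash
python3 -m pendant '[[[0,0,0],[0,0,0]],[[0,0,0],[0,0,0]],[[0,0,0],[0,0,0]],[[0,0,0],[0,0,0]],[[0,0,0],[0,0,0]]]' 1
python3 -m pendant '[[[0,0,-0.5],[0,0,0]],[[0,0,-0.6],[0,0,0]],[[0,0,-0.6],[0,0,0]],[[0,0,-0.6],[0,0,0]],[[0,0,-0.6],[0,0,0]],[[0,0,-0.6],[0,0,0]],[[0,0,-0.6],[0,0,0]],[[0,0,0],[0,0,0]]]'
python3 - <<'E'
from h import *
np.set_printoptions(precision=1,suppress=True)
for c in("wrist","top"):
    d=get_image(c); cv2.imwrite(f"pics/{c}3.png",d["img"])
    for q in "bed guides clip_bar clip_pivot".split():
        for r in landmark_of(c,q)[:1]: print(c,q,round(r["conf"],2),tobed(r["point"]),px(d,r["point"]))
d=get_image("wrist"); P=pts(d,np.ones((480,640),bool)); L=(P-O)@B*1000
k=(L[:,0]>60)&(L[:,0]<140)&(abs(L[:,1])<80)&(abs(L[:,2])<6)
c=L[k].mean(0); n=np.linalg.svd(L[k]-c,full_matrices=False)[2][2]; print("n",n*np.sign(n[2])*1000,c)
for a in range(60,140,20):
    q=L[k&(abs(L[:,0]-a)<10)]; print(a,np.percentile(q[:,1],[1,99]))
print("top edge",np.percentile(L[(abs(L[:,1])<40)&(abs(L[:,2])<6),0],[99.5]))
k=(abs(L[:,1])<12)&(L[:,2]>50)&(L[:,2]<70)&(abs(L[:,0]-10)<20); print("bar",k.sum(),L[k].mean(0) if k.any() else"")
# tag
R=np.stack([[np.cos(a:=np.radians(49)),np.sin(a),0],[np.sin(a),-np.cos(a),0],[0,0,-1]],1)
go([.631+.025*np.cos(a),-.200+.025*np.sin(a),.20],R)
E
```

```text
time_s: 9.43
position: [0.5729, 0.1704, 0.0881]
tool_rot: [[0.84, -0.243, 0.485], [-0.211, -0.97, -0.12], [0.5, -0.002, -0.866]]
ft_force: [-0.2, -0.6, -0.3]
grip_width: 0.0853
gripper_force: 0.0
time_s: 10.42
position: [0.4934, 0.1904, 0.2315]
tool_rot: [[0.839, -0.242, 0.488], [-0.211, -0.97, -0.119], [0.502, -0.003, -0.865]]
ft_force: [-1.1, 0.0, 0.8]
grip_width: 0.0858
gripper_force: 0.0
wrist bed 0.72 [ 1.6 -3.   1.4] [326. 217.]
wrist guides 0.69 [10.9  2.1 -3.1] [321. 207.]
wrist clip_bar 0.67 [ 8.1  2.9 60.7] [320. 227.]
wrist clip_pivot 0.64 [-10.5  -2.7  11.6] [326. 231.]
top bed 0.77 [ 0.6 -0.3  0. ] [239. 243.]
top guides 0.74 [10.5  0.5 -0.1] [239. 238.]
top clip_bar 0.48 [ 5.8  4.5 58. ] [229. 249.]
top clip_pivot 0.69 [-12.   -1.7  10.8] [237. 250.]
n [   0.7   -2.7 1000. ] [101.6   1.6   0.5]
60 [-52.3  55.1]
80 [-52.2  55.2]
100 [-52.1  55.3]
120 [-52.1  55.2]
top edge [147.2]
bar 367 [ 9.9  0.2 61. ]
t 10.975 pos [0.5 0.2 0.2] bed [ 11.7   0.5 210.3]
rot units [  3.3  -5.4 -12.3] | shift units in goal axes [-4.5  9.   0.8] now axes [4.8 8.1 3.6]
```

```bash
sed -i 's/^RB=/O=O+.0015*by\nRB=/' h.py
python3 -m pendant '[[[0,0,0],[0.235,-0.385,-0.88]],[[0,0,0],[0.235,-0.385,-0.88]],[[0,0,0],[0.235,-0.385,-0.88]],[[0,0,0],[0.235,-0.385,-0.88]],[[0,0,0],[0.235,-0.385,-0.88]],[[0,0,0],[0.235,-0.385,-0.88]],[[0,0,0],[0.235,-0.385,-0.88]]]'
python3 -m pendant '[[[0,0,0],[0.235,-0.385,-0.88]],[[0,0,0],[0.235,-0.385,-0.88]],[[0,0,0],[0.235,-0.385,-0.88]],[[0,0,0],[0.235,-0.385,-0.88]],[[0,0,0],[0.235,-0.385,-0.88]],[[0,0,0],[0.235,-0.385,-0.88]],[[0,0,0],[0.235,-0.385,-0.88]]]'
python3 -m pendant '[[[-0.35,0.75,0],[0,0,0]],[[-0.35,0.75,0],[0,0,0]],[[-0.35,0.75,0],[0,0,0]],[[-0.35,0.75,0],[0,0,0]],[[-0.35,0.75,0],[0,0,0]],[[-0.35,0.75,0],[0,0,0]],[[-0.35,0.75,0],[0,0,0]],[[-0.35,0.75,0],[0,0,0]]]'
cat > tag.py <<'E'
from h import *
R=np.stack([[np.cos(a:=np.radians(49)),np.sin(a),0],[np.sin(a),-np.cos(a),0],[0,0,-1]],1)
go([.631+.025*np.cos(a),-.200+.025*np.sin(a),.15],R)
E
python3 tag.py
```

```text
time_s: 11.85
position: [0.4933, 0.19, 0.2302]
tool_rot: [[0.915, 0.302, 0.267], [0.311, -0.95, 0.011], [0.257, 0.073, -0.964]]
ft_force: [0.1, 0.9, 0.7]
grip_width: 0.0853
gripper_force: 0.0
time_s: 12.72
position: [0.4934, 0.19, 0.2301]
tool_rot: [[0.654, 0.757, -0.002], [0.757, -0.654, 0.0], [-0.001, -0.001, -1.0]]
ft_force: [0.3, -0.1, -1.0]
grip_width: 0.0852
gripper_force: 0.0
time_s: 13.72
position: [0.6016, -0.0529, 0.2299]
tool_rot: [[0.656, 0.755, -0.0], [0.755, -0.656, 0.001], [0.0, -0.001, -1.0]]
ft_force: [0.3, 0.5, 0.1]
grip_width: 0.0857
gripper_force: 0.0
t 13.725 pos [ 0.6016 -0.0529  0.2299] bed [ 153.4 -210.5  128.4]
rot units [-0.01 -0.    0.01] | shift units in goal axes [-1.67  2.97  2.  ] now axes [-1.67  2.97  1.99]
```

```bash
python3 -m pendant '[[[-0.4,0.7,0.3],[0,0,0]],[[-0.4,0.7,0.3],[0,0,0]],[[-0.4,0.7,0.4],[0,0,0]],[[-0.4,0.7,0.5],[0,0,0]],[[-0.07,0.17,0.5],[0,0,0]],[[0,0,0],[0,0,0]]]'
python3 - <<'E'
from h import *
np.set_printoptions(precision=4,suppress=True)
s=observe();print(s["position"])
for c in("wrist","top"):
    d=get_image(c); cv2.imwrite(f"pics/{c}4.png",d["img"])
    for q in "tag_center tag_hole".split():
        for r in landmark_of(c,q)[:2]: print(c,q,round(r["conf"],2),r["point"],px(d,r["point"]))
    for r in regions_of(c,"tag_center")[:2]:
        p=pts(d,r["mask"]); p=p[(p[:,2]>.007)&(p[:,2]<.014)]
        if len(p)>50: print(r["conf"],len(p),cv2.minAreaRect((p[:,:2]*1000).astype(np.float32)),np.median(p[:,2]))
E
```

```text
time_s: 14.48
position: [0.6464, -0.1796, 0.148]
tool_rot: [[0.656, 0.755, -0.004], [0.755, -0.656, 0.002], [-0.001, -0.004, -1.0]]
ft_force: [-0.1, 0.1, -0.7]
grip_width: 0.0853
gripper_force: 0.0
[ 0.6464 -0.1796  0.148 ]
wrist tag_center 0.88 [0.5886, -0.0683, 0.0123] [173. 171.]
wrist tag_center 0.77 [0.6261, -0.1968, 0.0071] [318. 255.]
wrist tag_hole 0.65 [0.6522, -0.1754, 0.0093] [324. 219.]
wrist tag_hole 0.59 [0.6038, -0.0324, 0.0062] [154. 121.]
0.75 5903 ((589.7070922851562, -63.79444885253906), (90.22638702392578, 41.44609832763672), 68.64016723632812) 0.009860690162918628
0.59 4459 ((628.390380859375, -198.7308349609375), (90.77607727050781, 39.62151336669922), 47.86680221557617) 0.009703013051922837
top tag_center 0.77 [0.5917, -0.0661, 0.0063] [354. 245.]
top tag_hole 0.88 [0.5975, -0.035, 0.0065] [339. 242.]
0.93 535 ((594.7828369140625, -54.331703186035156), (67.35176086425781, 40.74690628051758), 68.77812957763672) 0.010178230123814913
```

View pics/wrist4.png

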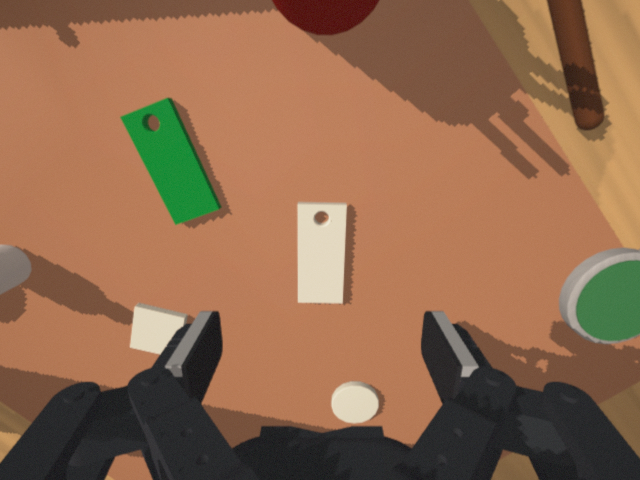

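White tag centre (322,253), hole (321,217) pointing away; the measured rect of 91 x 40 mm fits. Green decoy is at (170,160).

```bash
python3 - <<'E'
from h import *
R=np.stack([[np.cos(a:=np.radians(48)),np.sin(a),0],[np.sin(a),-np.cos(a),0],[0,0,-1]],1)
go([.6451,-.1801,.003],R)
E
```

```text
t 14.875 pos [ 0.6472 -0.1797  0.1507] bed [ 178.7 -322.5   22.3]
rot units [ 0.   -0.01  0.21] | shift units in goal axes [-0.04 -0.03  3.69] now axes [-0.04 -0.03  3.69]
```

```bash
python3 -m pendant '[[[-0.04,-0.03,0.5],[0,0,0.2]],[[0,0,0.6],[0,0,0]],[[0,0,0.6],[0,0,0]],[[0,0,0.6],[0,0,0]],[[0,0,0.6],[0,0,0]],[[0,0,0.5],[0,0,0]],[[0,0,0.28],[0,0,0]],[[0,0,0],[0,0,0]]]'
python3 -m pendant '[[[0,0,0],[0,0,0]],[[0,0,0],[0,0,0]],[[0,0,0],[0,0,0]],[[0,0,0],[0,0,0]],[[0,0,0],[0,0,0]],[[0,0,0],[0,0,0]]]' 0 40
```

```text
time_s: 15.88
position: [0.6449, -0.1803, 0.0024]
tool_rot: [[0.669, 0.744, -0.001], [0.744, -0.669, 0.001], [0.0, -0.001, -1.0]]
ft_force: [0.0, -0.1, 0.5]
grip_width: 0.0853
gripper_force: 0.0
time_s: 16.62
position: [0.6455, -0.1806, 0.0037]
tool_rot: [[0.669, 0.744, 0.001], [0.744, -0.669, -0.0], [0.001, 0.001, -1.0]]
ft_force: [-0.8, -0.4, 6.8]
grip_width: 0.0385
gripper_force: 40.6
```

```bash
python3 -m pendant '[[[0,0,0],[0,0,0]],[[0,0,0],[0,0,0]],[[0,0,-0.06],[0,0,0]],[[0,0,0],[0,0,0]]]' 0.6
python3 -m pendant '[[[0,0,0],[0,0,0]],[[0,0,0],[0,0,0]],[[0,0,0],[0,0,0]],[[0,0,0],[0,0,0]]]' 0 40
python3 -m pendant '[[[0,0,-0.1],[0,0,0]],[[0,0,-0.4],[0,0,0]],[[0,0,-0.8],[0,0,0]],[[0,0,-0.8],[0,0,0]],[[0,0,-0.8],[0,0,0]],[[0,0,-0.8],[0,0,0]],[[0,0,-0.8],[0,0,0]],[[0,0,-0.8],[0,0,0]]]'
python3 -c "
from h import *
go(bed([90,0,70]),RB)"
```

```text
time_s: 17.12
position: [0.6452, -0.1805, 0.0053]
tool_rot: [[0.669, 0.744, -0.0], [0.744, -0.669, 0.0], [0.0, -0.0, -1.0]]
ft_force: [0.8, -0.3, 0.3]
grip_width: 0.0512
gripper_force: 0.0
time_s: 17.62
position: [0.6452, -0.1805, 0.0055]
tool_rot: [[0.669, 0.744, 0.0], [0.744, -0.669, 0.0], [0.0, 0.0, -1.0]]
ft_force: [0.1, 0.5, 4.7]
grip_width: 0.0379
gripper_force: 40.5
time_s: 18.62
position: [0.6449, -0.1804, 0.2192]
tool_rot: [[0.669, 0.744, 0.0], [0.744, -0.669, 0.0], [0.0, 0.0, -1.0]]
ft_force: [-0.4, 0.3, -0.9]
grip_width: 0.0382
gripper_force: 40.3
t 18.625 pos [ 0.6449 -0.1804  0.2192] bed [ 211.2 -323.8   82.7]
rot units [-3.25  5.39 12.11] | shift units in goal axes [-3.03 -8.09  0.32] now axes [ 5.99 -5.97  1.79]
```

```bash

python3 -m pendant '[[[0,0,0],[-0.232,0.385,0.865]],[[0,0,0],[-0.232,0.385,0.865]],[[0,0,0],[-0.232,0.385,0.865]],[[0,0,0],[-0.232,0.385,0.865]],[[0,0,0],[-0.232,0.385,0.865]],[[0,0,0],[-0.232,0.385,0.865]],[[0,0,0],[-0.232,0.385,0.865]]]'
python3 -m pendant '[[[0,0,0],[-0.232,0.385,0.865]],[[0,0,0],[-0.232,0.385,0.865]],[[0,0,0],[-0.232,0.385,0.865]],[[0,0,0],[-0.232,0.385,0.865]],[[0,0,0],[-0.232,0.385,0.865]],[[0,0,0],[-0.232,0.385,0.865]],[[0,0,0],[-0.232,0.385,0.865]]]'
python3 -m pendant '[[[-0.1,-0.7,-0.1],[0,0,0]],[[-0.1,-0.7,-0.1],[0,0,0]],[[-0.2,-0.7,-0.1],[0,0,0]],[[-0.2,-0.7,0],[0,0,0]],[[-0.2,-0.7,0],[0,0,0]],[[-0.2,-0.7,0],[0,0,0]],[[-0.2,-0.7,0],[0,0,0]],[[-0.2,-0.7,0],[0,0,0]]]'
python3 -c "
from h import *
go(bed([120,0,30]),RB)"
```

```text
time_s: 19.5
position: [0.6449, -0.1805, 0.2181]
tool_rot: [[0.918, 0.29, 0.269], [0.299, -0.954, 0.008], [0.259, 0.073, -0.963]]
ft_force: [0.8, -0.4, -1.3]
grip_width: 0.038
gripper_force: 40.3
time_s: 20.38
position: [0.6449, -0.1805, 0.2181]
tool_rot: [[0.839, -0.244, 0.486], [-0.212, -0.97, -0.122], [0.501, -0.001, -0.866]]
ft_force: [0.1, -1.2, -0.2]
grip_width: 0.0381
gripper_force: 40.3
time_s: 21.38
position: [0.6462, 0.0509, 0.2004]
tool_rot: [[0.84, -0.242, 0.485], [-0.21, -0.97, -0.121], [0.5, -0.0, -0.866]]
ft_force: [0.6, -0.4, -0.5]
grip_width: 0.0383
gripper_force: 40.3
t 21.375 pos [0.6462 0.0509 0.2004] bed [154.4 -99.   93.7]
rot units [-0.  0. -0.] | shift units in goal axes [-0.86 -2.47  1.59] now axes [-0.86 -2.47  1.59]
```

```bash

python3 -m pendant '[[[-0.1,-0.7,0],[0,0,0]],[[-0.2,-0.7,0],[0,0,0]],[[-0.2,-0.7,0],[0,0,0]],[[-0.2,-0.37,0.2],[0,0,0]],[[-0.16,0,0.4],[0,0,0]],[[0,0,0.5],[0,0,0]],[[0,0,0.49],[0,0,0]],[[0,0,0],[0,0,0]]]'
python3 - <<'E'
from h import *
np.set_printoptions(precision=1,suppress=True)
go(bed([120,0,8]),RB)
d=get_image("wrist"); cv2.imwrite("pics/wrist5.png",d["img"])
P=pts(d,np.ones((480,640),bool)); L=(P-O)@B*1000
s=observe(); T=tobed(s["position"])
k=(abs(L[:,2]-T[2]-4.5)<4)&(abs(L[:,1])<24)&(L[:,0]>T[0]-80)&(L[:,0]<T[0]+30)
q=L[k]; print(len(q),q.mean(0),cv2.minAreaRect(q[:,:2].astype(np.float32)))
for n in("tag_center","tag_hole","clip_bar"):
    for r in landmark_of("wrist",n)[:2]: print(n,r["conf"],tobed(r["point"]),px(d,r["point"]))
E
```

```text
time_s: 22.38
position: [0.6724, 0.1446, 0.1255]
tool_rot: [[0.842, -0.243, 0.482], [-0.21, -0.97, -0.122], [0.497, 0.001, -0.868]]
ft_force: [0.2, 1.0, -0.9]
grip_width: 0.0384
gripper_force: 40.3
t 22.375 pos [0.7 0.1 0.1] bed [119.4  -1.7  27.5]
rot units [ 0.  0. -0.] | shift units in goal axes [ 0.  -0.   0.5] now axes [ 0.  -0.   0.5]
12800 [100.5  -1.5  31.9] ((95.85401153564453, -0.23772239685058594), (88.03260040283203, 47.78999328613281), 0.2819364070892334)
tag_center 0.68 [96.1 -2.4 31.2] [323. 360.]
tag_center 0.63 [  39.5 -232.5  -57.8] [624. 346.]
tag_hole 0.71 [  36.  -190.4  -61.3] [565. 347.]
tag_hole 0.7 [128.3  -4.2  25. ] [327. 293.]
clip_bar 0.59 [ 200.1 -158.  -107.4] [531. 123.]
```

View pics/wrist5.png

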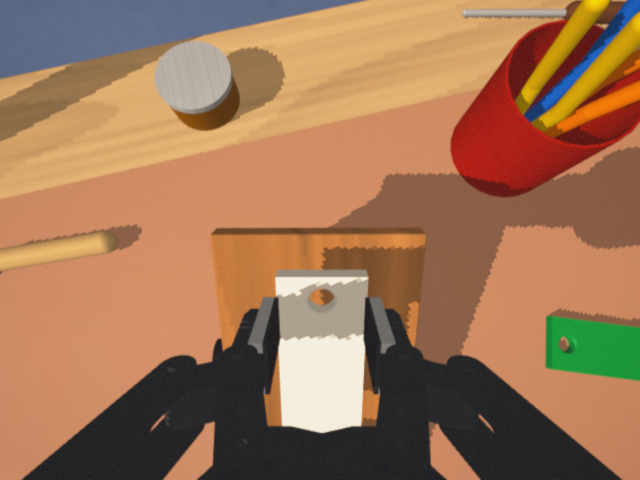

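The tag is held straight, with its hole (322,297) at the upper end and the board edges even on both sides.

```bash

python3 -m pendant '[[[0,0,0.2],[0,0,0]],[[0,0,0.2],[0,0,0]],[[0,0,0.1],[0,0,0]],[[0,0,0.05],[0,0,0]],[[0,0,0],[0,0,0]],[[0,0,0],[0,0,0]]]'
python3 -c "
from h import *
go(bed([80,0,6]),RB); print(observe()['ft_force'])"
```

```text
time_s: 23.32
position: [0.6829, 0.1428, 0.1084]
tool_rot: [[0.841, -0.242, 0.485], [-0.209, -0.97, -0.121], [0.5, -0.0, -0.866]]
ft_force: [-0.1, -0.1, -1.9]
grip_width: 0.0382
gripper_force: 40.3
t 23.325 pos [0.6829 0.1428 0.1084] bed [120.   -1.    7.4]
rot units [-0.    0.01  0.  ] | shift units in goal axes [-1.   -0.02  0.04] now axes [-1.   -0.02  0.04]
[-0.07382165 -0.12234941 -1.86173633]
```

```bash

python3 -m pendant '[[[-0.2,-0.02,0],[0,0,0]],[[-0.2,0,0],[0,0,0]],[[-0.2,0,0],[0,0,0]],[[-0.2,0,0],[0,0,0]],[[-0.2,0,0],[0,0,0]],[[0,0,0],[0,0,0]]]'
python3 - <<'E'
from h import *
np.set_printoptions(precision=1,suppress=True)
go(bed([72,0,4]),RB); s=observe(); T=tobed(s["position"]); print(B.T@np.array(s["ft_force"]))
d=get_image("top"); cv2.imwrite("pics/top5.png",d["img"])
d=get_image("wrist")
P=pts(d,np.ones((480,640),bool)); L=(P-O)@B*1000
k=(L[:,0]>T[0]-8)&(L[:,0]<T[0]+24)&(abs(L[:,1])<16)&(L[:,2]>5)&(L[:,2]<25)
q=L[k]; c=q.mean(0); n=np.linalg.svd(q-c,full_matrices=False)[2][2]; print("tag top",c,n)
k&=(L[:,2]>8); 
k=(L[:,2]>8)&(L[:,2]<18)&(L[:,0]>T[0]+12)&(L[:,0]<T[0]+30)&(abs(L[:,1])<30); print("y",np.percentile(L[k][:,1],[2,98]),"top x",np.percentile(L[k][:,0],98))
k=(L[:,0]>T[0]+28)&(L[:,0]<145)&(abs(L[:,1])<50)&(abs(L[:,2])<6); print("bed z",L[k].mean(0),"edges",np.percentile(L[(L[:,0]>110)&(L[:,0]<140)&(abs(L[:,2])<6)&(abs(L[:,1])<80)][:,1],[1,99]))
E
```

```text
time_s: 24.08
position: [0.6488, 0.152, 0.0879]
tool_rot: [[0.841, -0.242, 0.484], [-0.209, -0.97, -0.121], [0.499, 0.0, -0.867]]
ft_force: [0.5, 0.7, 0.2]
grip_width: 0.0382
gripper_force: 40.3
t 24.075 pos [0.6 0.2 0.1] bed [79.2 -0.2  7.3]
rot units [0. 0. 0.] | shift units in goal axes [-0.2 -0.   0.1] now axes [-0.2 -0.   0.1]
[ 0.4  0.8 -0. ]
tag top [86.9  0.  11.1] [ 0. -0.  1.]
y [-19.3  19.1] top x 99.98448568968894
bed z [126.9   0.1   0.5] edges [-53.5  53.5]
```

```bash

python3 -m pendant '[[[-0.1,0,0.02],[0,0,0]],[[-0.07,0,0.02],[0,0,0]],[[0,0,0.02],[0,0,0]],[[0,0,0],[0,0,0]],[[0,0,0],[0,0,0]]]'
python3 -c "
from h import *
go(bed([70,0,3.5]),RB); print(B.T@np.array(observe()['ft_force']))"
python3 -m pendant '[[[-0.04,0,0],[0,0,0]],[[-0.04,0,0],[0,0,0]],[[0,0,0],[0,0,0]],[[0,0,0],[0,0,0]]]'
python3 -c "
from h import *
go(bed([70,0,3.5]),RB); print(B.T@np.array(observe()['ft_force']))"
```

```text
time_s: 24.8
position: [0.645, 0.153, 0.0829]
tool_rot: [[0.841, -0.242, 0.485], [-0.21, -0.97, -0.121], [0.5, -0.0, -0.866]]
ft_force: [0.0, -0.3, -0.3]
grip_width: 0.038
gripper_force: 40.3
t 24.8 pos [0.645  0.153  0.0829] bed [73.2 -0.2  4.9]
rot units [-0.    0.01  0.  ] | shift units in goal axes [-0.08 -0.01  0.04] now axes [-0.08 -0.01  0.04]
[-0.08445815 -0.2980238  -0.35493538]
time_s: 25.3
position: [0.6422, 0.1537, 0.0813]
tool_rot: [[0.841, -0.242, 0.485], [-0.21, -0.97, -0.121], [0.499, -0.0, -0.866]]
ft_force: [0.6, 0.4, -1.5]
grip_width: 0.038
gripper_force: 40.3
t 25.3 pos [0.6422 0.1537 0.0813] bed [70.  -0.2  4.9]
rot units [-0.    0.01  0.  ] | shift units in goal axes [ 0.   -0.01  0.04] now axes [ 0.   -0.01  0.04]
[-0.2949362   0.53294328 -1.517761  ]
```

```bash

python3 -m pendant '[[[0,0,0.03],[0,0,0]],[[-0.03,0,0],[0,0,0]],[[-0.03,0,0],[0,0,0]],[[0,0,0],[0,0,0]],[[0,0,0],[0,0,0]]]'
python3 -c "
from h import *
go(bed([70,0,3.5]),RB); print(B.T@np.array(observe()['ft_force']))"
python3 -m pendant '[[[-0.03,0,0],[0,0,0]],[[-0.03,0,0],[0,0,0]],[[0,0,0],[0,0,0]],[[0,0,0],[0,0,0]]]'
python3 -c "
from h import *
go(bed([70,0,3.5]),RB); print(B.T@np.array(observe()['ft_force']))"
```

```text
time_s: 25.92
position: [0.6415, 0.1541, 0.0799]
tool_rot: [[0.839, -0.242, 0.487], [-0.209, -0.97, -0.12], [0.501, -0.001, -0.865]]
ft_force: [0.1, -0.3, 6.0]
grip_width: 0.0379
gripper_force: 40.9
t 25.925 pos [0.6415 0.1541 0.0799] bed [68.6  0.   4.1]
rot units [-0.01 -0.02 -0.  ] | shift units in goal axes [0.03 0.   0.01] now axes [0.03 0.   0.01]
[ 3.19171398 -0.28916949  5.12402124]
time_s: 26.42
position: [0.6415, 0.1543, 0.0799]
tool_rot: [[0.837, -0.241, 0.491], [-0.209, -0.97, -0.12], [0.505, -0.002, -0.863]]
ft_force: [8.3, -2.7, 4.8]
grip_width: 0.0378
gripper_force: 40.4
t 26.425 pos [0.6415 0.1543 0.0799] bed [68.6  0.2  4.2]
rot units [-0.02 -0.07 -0.  ] | shift units in goal axes [0.04 0.   0.02] now axes [0.04 0.   0.02]
[ 9.914135   -0.57188694 -0.18439633]
```

```bash

python3 -m pendant '[[[0,0,0],[0,0,0]],[[0,0,0],[0,0,0]],[[0,0,0],[0,0,0]],[[0,0,0],[0,0,0]]]' 0.65
python3 -m pendant '[[[0,0,-0.2],[0,0,0]],[[0,0,-0.5],[0,0,0]],[[0.1,0,-0.6],[0,0,0]],[[0.1,0,-0.6],[0,0,0]],[[0,0,-0.6],[0,0,0]],[[0,0,-0.6],[0,0,0]],[[0,0,-0.4],[0,0,0]],[[0,0,0],[0,0,0]]]' 1
cat > chk.py <<'E'
import sys
from h import *
np.set_printoptions(precision=1,suppress=True)
go(bed([37,0,14]),RB)
for c in ("wrist","top"):
    d=get_image(c); cv2.imwrite(f"pics/{c}{sys.argv[1]}.png",d["img"])
    for n in("tag_center","tag_hole","clip_bar","guides"):
        for r in landmark_of(c,n)[:1]: print(c,n,round(r["conf"],2),tobed(r["point"]),px(d,r["point"]))
    L=(pts(d,np.ones((480,640),bool))-O)@B*1000
    k=(L[:,0]>50)&(L[:,0]<100)&(abs(L[:,1])<30)&(L[:,2]>5)&(L[:,2]<12)
    q=L[k]
    if len(q)>30: 
        m=q.mean(0); n=np.linalg.svd(q-m,full_matrices=False)[2][2]; print("tag top z",m[2],"n*1000",n*1000,"max x",np.percentile(q[:,0],98),"rect",cv2.minAreaRect(q[:,:2].astype(np.float32)))
E
python3 chk.py 6
```

```text
time_s: 26.92
position: [0.6385, 0.1546, 0.0775]
tool_rot: [[0.841, -0.242, 0.484], [-0.209, -0.97, -0.121], [0.499, 0.0, -0.867]]
ft_force: [-0.9, -0.2, -0.6]
grip_width: 0.0554
gripper_force: 0.0
time_s: 27.92
position: [0.5774, 0.1701, 0.2047]
tool_rot: [[0.84, -0.241, 0.487], [-0.209, -0.97, -0.12], [0.501, -0.001, -0.865]]
ft_force: [-0.5, 0.1, -0.5]
grip_width: 0.0853
gripper_force: 0.0
t 27.925 pos [0.6 0.2 0.2] bed [ 73.8   0.  145.2]
rot units [-0. -0. -0.] | shift units in goal axes [-0.9  0.   3.3] now axes [-0.9  0.   3.3]
wrist tag_center 0.94 [  36.8 -231.2  -59.7] [544. 242.]
wrist tag_hole 0.83 [  37.1 -190.5  -60. ] [505. 242.]
wrist clip_bar 0.68 [10.4  2.1 60.8] [319. 329.]
tag top z 8.472282782364976 n*1000 [   8.4   -2.9 1000. ] max x 88.27795362348304 rect ((69.28994750976562, 0.43297386169433594), (39.986114501953125, 38.537200927734375), 89.95317840576172)
top tag_center 0.78 [47.5 -1.4  3.6] [242. 221.]
top tag_hole 0.79 [  32.2 -195.1  -62.8] [339. 243.]
top clip_bar 0.52 [11.7 -1.  57.2] [231. 247.]
top guides 0.96 [ 9.3 -1.8 -1.6] [240. 239.]
tag top z 8.032192953850771 n*1000 [ -12.4   -4.1 -999.9] max x 89.66156035148343 rect ((70.13253784179688, 3.5409278869628906), (49.0881233215332, 40.22417068481445), 89.93602752685547)
```

View pics/wrist6.png

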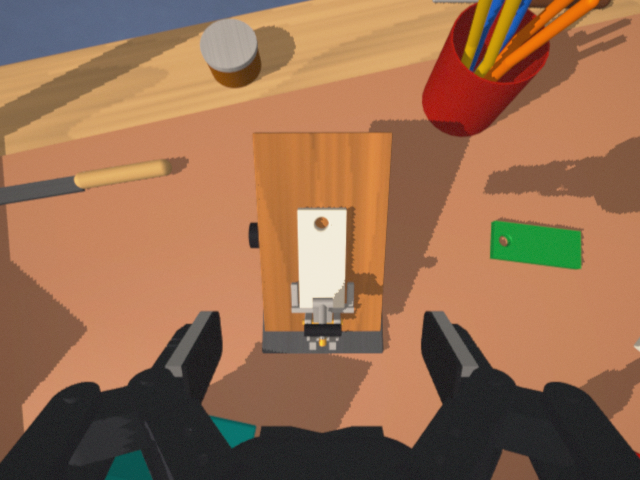

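The tag is home: it lies straight and flat with its hole (321,224) uppermost and its lower end under the raised clip, whose bar is at (322,330). Next I go back to the bar.

```bash

python3 -m pendant '[[[-0.4,0,0],[0,0,0]],[[-0.4,0,0],[0,0,0]],[[-0.4,0,0],[0,0,0]],[[-0.4,0,0.3],[0,0,0]],[[0,0,0.5],[0,0,0]],[[0,0,0.5],[0,0,0]],[[0,0,0.5],[0,0,0]],[[0,0,0],[0,0,0]]]'
python3 -c "
from h import *
go(bed([10,0,46]),RB); print(B.T@np.array(observe()['ft_force']))"
```

```text
time_s: 29.42
position: [0.5586, 0.1741, 0.1076]
tool_rot: [[0.842, -0.242, 0.483], [-0.21, -0.97, -0.121], [0.498, 0.001, -0.867]]
ft_force: [-0.1, -0.6, 0.9]
grip_width: 0.0854
gripper_force: 0.0
t 29.425 pos [0.5586 0.1741 0.1076] bed [ 8.6 -0.6 70.7]
rot units [0.01 0.03 0.  ] | shift units in goal axes [ 0.04 -0.01  0.62] now axes [ 0.04 -0.02  0.62]
[ 0.49302255 -0.62929974  0.76902339]
```

```bash

python3 -m pendant '[[[0.03,0,0.3],[0,0,0]],[[0,0,0.3],[0,0,0]],[[0,0,0],[0,0,0]],[[0,0,0],[0,0,0]]]'
python3 -c "
from h import *
go(bed([10,0,46]),RB)"
python3 -m pendant '[[[0,0,0],[0,0,0]],[[0,0,0],[0,0,0]],[[0,0,0],[0,0,0]],[[0,0,0],[0,0,0]],[[0,0,0],[0,0,0]],[[0,0,0],[0,0,0]],[[0,0,0],[0,0,0]]]' 0 30
```

```text
time_s: 29.92
position: [0.5713, 0.1714, 0.0886]
tool_rot: [[0.841, -0.242, 0.485], [-0.21, -0.97, -0.121], [0.499, -0.0, -0.866]]
ft_force: [0.4, 0.1, 0.7]
grip_width: 0.0851
gripper_force: 0.0
t 29.925 pos [0.5713 0.1714 0.0886] bed [10.4 -0.2 47.9]
rot units [-0.    0.01  0.  ] | shift units in goal axes [-0.01 -0.01  0.05] now axes [-0.01 -0.01  0.05]
time_s: 30.8
position: [0.5713, 0.1712, 0.0888]
tool_rot: [[0.841, -0.242, 0.485], [-0.21, -0.97, -0.121], [0.5, 0.0, -0.866]]
ft_force: [-3.6, -1.9, 5.6]
grip_width: 0.0269
gripper_force: 29.4
```

Bar gripped. I'll swing it down along the arc.

```bash

python3 -m pendant '[[[0.09,0,0.05],[0,0,0]],[[0.085,0,0.055],[0,0,0]],[[0.085,0,0.06],[0,0,0]],[[0.075,0,0.07],[0,0,0]],[[0.07,0,0.075],[0,0,0]],[[0.065,0,0.08],[0,0,0]],[[0.06,0,0.085],[0,0,0]],[[0.05,0,0.09],[0,0,0]]]'
python3 -m pendant '[[[0,0,0],[0,0,0]],[[0,0,0],[0,0,0]]]'
python3 chk.py 7
```

```text
time_s: 31.8
position: [0.6024, 0.1635, 0.0807]
tool_rot: [[0.84, -0.242, 0.485], [-0.21, -0.97, -0.121], [0.5, -0.0, -0.866]]
ft_force: [-0.3, -3.9, 4.9]
grip_width: 0.0269
gripper_force: 30.1
time_s: 32.05
position: [0.6022, 0.1636, 0.0808]
tool_rot: [[0.84, -0.242, 0.485], [-0.21, -0.97, -0.121], [0.5, -0.0, -0.866]]
ft_force: [2.5, -5.3, 5.3]
grip_width: 0.0269
gripper_force: 30.1
t 32.05 pos [0.6 0.2 0.1] bed [34.  -0.2 25.2]
rot units [-0. -0. -0.] | shift units in goal axes [ 0.1 -0.   0.3] now axes [ 0.1 -0.   0.3]
wrist tag_center 0.82 [45.6 -1.6  8.3] [325. 274.]
wrist tag_hole 0.65 [76.4  0.5  2.8] [320. 211.]
wrist guides 0.69 [ 9.5  1.3 -3.8] [319. 324.]
tag top z 8.411015803417307 n*1000 [   6.7   -3.  1000. ] max x 88.38470858121914 rect ((69.39493560791016, 0.32322120666503906), (38.753108978271484, 40.18318176269531), 0.08310597389936447)
top tag_center 0.79 [  35.4 -224.7  -61.5] [353. 245.]
top tag_hole 0.86 [78.7 -1.   6.1] [245. 207.]
top clip_bar 0.76 [-181.8  143.5  156.6] [124. 339.]
top guides 0.89 [-209.5  152.6  126.1] [126. 343.]
tag top z 8.25191864734337 n*1000 [   5.9  -11.5 -999.9] max x 89.58756715292404 rect ((74.33457946777344, 0.533905029296875), (43.519107818603516, 49.2924690246582), 87.4178466796875)
```

View pics/wrist7.png

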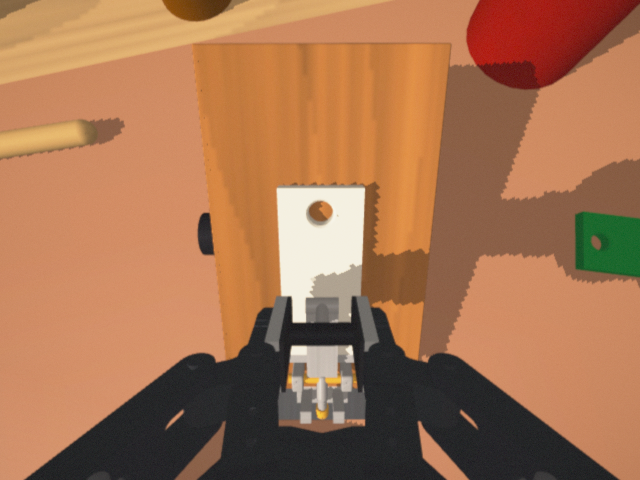

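The bar (322,333) is down between the pads, and the tag is unmoved at the stop. Now I release and retreat.

```bash

python3 -m pendant '[[[0,0,0],[0,0,0]],[[0,0,0],[0,0,0]],[[0,0,0],[0,0,0]],[[0,0,0],[0,0,0]],[[0,0,0],[0,0,0]]]' 1
python3 -m pendant '[[[0,0,-0.3],[0,0,0]],[[0,0,-0.5],[0,0,0]],[[0,0,-0.6],[0,0,0]],[[0,0,-0.6],[0,0,0]],[[0,0,-0.6],[0,0,0]],[[0,0,-0.6],[0,0,0]],[[0,0,0],[0,0,0]],[[0,0,0],[0,0,0]]]'
python3 chk.py 8
```

```text
time_s: 33.17
position: [0.6017, 0.1638, 0.0805]
tool_rot: [[0.841, -0.242, 0.484], [-0.209, -0.97, -0.121], [0.499, -0.0, -0.866]]
ft_force: [-0.3, -0.5, -0.3]
grip_width: 0.0853
gripper_force: 0.0
time_s: 34.17
position: [0.5395, 0.1792, 0.1913]
tool_rot: [[0.841, -0.242, 0.484], [-0.209, -0.97, -0.121], [0.499, 0.0, -0.866]]
ft_force: [-0.1, 0.0, 0.5]
grip_width: 0.0856
gripper_force: 0.0
t 34.175 pos [0.5 0.2 0.2] bed [ 33.4  -0.3 153.1]
rot units [-0.  0.  0.] | shift units in goal axes [ 0.1 -0.   3.5] now axes [ 0.1 -0.   3.5]
wrist tag_center 0.82 [  38.5 -225.9  -58. ] [543. 201.]
wrist tag_hole 0.9 [  36.9 -189.2  -63.2] [504. 201.]
wrist clip_bar 0.79 [31.8  1.8 35.3] [319. 236.]
wrist guides 0.89 [ 9.3  2.7 -0.6] [318. 247.]
tag top z 8.495173756648947 n*1000 [    0.1     1.9 -1000. ] max x 87.95210399381874 rect ((69.16511535644531, 0.4843578338623047), (38.23324203491211, 39.92298889160156), 0.3994646370410919)
top tag_center 0.93 [48.  -0.9  3.8] [242. 221.]
top tag_hole 0.95 [82.  -1.6  5.7] [245. 205.]
top clip_bar 0.57 [32.1 -0.5 29.1] [237. 232.]
top guides 0.97 [11.8 -3.  -0.7] [241. 238.]
tag top z 8.118068435663044 n*1000 [   1.2   -4.6 1000. ] max x 90.0953165043284 rect ((71.86886596679688, -3.7934513092041016), (46.895687103271484, 43.5945930480957), 89.99419403076172)
```

View pics/wrist8.png

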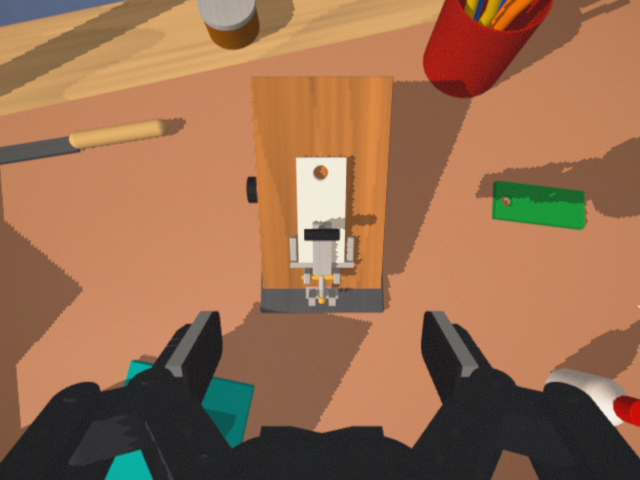

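The clip bar (321,235) is down on the tag, matching the expected (34,34) mm in the bed frame. The tag is straight with its hole at (321,172), and the gripper is clear.

```bash
python3 -c "
from rig import *
print(close_job())"
```

```text
the job is handed in; nothing more can be done
None
```

I've handed the job in: on the last images the drilled tag is home against the stop, flat and straight with its drilled end uppermost, the clip is down on it, and the gripper is clear. No verdict came back, and the clip's force on the tag was not measured.

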